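# Load a stone sample and press the recessed measure button with a stylus

## Robot

A 7-joint arm with a two-finger parallel gripper is mounted at the origin on the work surface. World frame = base frame: x ahead of the robot, y to its left, z up, the work surface at z = 0. Lengths are in m, angles in rad, forces in N, time in s.
With the tool pointing down it reaches from about 0.425 to 0.925 m from the base axis. Payload 6.8 kg.
Tool frame: the origin (TCP) lies between the finger pads; the fingertips stand 25 mm ahead of it and the grasp point (between the pads) lies 6 mm ahead of it; z points along the fingers, y is the line along which they close (so a half turn about z gives the same grasp; the last joint's range is limited). The gripper opens to 85 mm and grips with 20 to 120 N. Pads are 22 mm wide; open, the fingers measure 114 mm over their backs; the gripper's body (76 mm by 85 mm) begins 54 mm behind the grasp point. The pads swing forward as they close: fully open they stand 13 mm farther back than shut.
Start: joints at [-0.108, 0.477, 0.022, 1.555, -0.011, 1.109, -0.083], TCP at [0.675, 0, 0.256] pointing down, gripper open.
Joint ranges: [-2.96, 2.96], [-0.34, 2.1], [-1.41, 1.46], [0.24, 2.44], [-1.37, 4.51], [0.17, 1.92], [-2.96, 2.96]. Speed limits (rad/s): [2.39, 2.39, 3.14, 3.14, 3.14, 3.14, 3.14].

## Interface

Orientations are given as a unit quaternion [x, y, z, w].
In Python, from workcell import sense, read_camera, finish_job gives the robot as it stands.
- The arm moves only by the tool send_rows, never from a script. Its argument "series" is a list of rows, each a list of 5 numbers: the shift along the tool's x, y, z in m, then the turn about the tool's z in degrees, then the closure, from 0 (fully open) to 1 (shut). A call has exactly 10 rows; each row shifts and turns the commanded pose from where the row before left it, along the tool's axes as they then stand; what a row does not reach is not made up. A row lasts 1/8 s, in which the tool goes at most 62.5 mm and 10.7 degrees, less where a joint would pass 70% of its speed; a pose out of reach is approached as far as the arm can. A call with a gripper value outside its range is refused whole. The fingers move at their own pace and stop on an object; the grip force is fixed at half the most. Time passes only in rows, so rows that do not move let the fingers close, or fill a call up. It gives the time, the measured TCP pose, the force, the opening and the grip force at its end, in the units of the state.
- sense(): the state, without advancing time (a new reading comes with each control period).
- read_camera(name): name is "scene" or "side" or "wrist"; returns a dict with "pixels" (384x512x3 uint8, red, green, blue), "fx", "fy", "cx", "cy" (pixels), "R" (3x3) and "t" (3): a world point X has camera coordinates R X + t. Camera axes: x right, y down, z forward; pixel columns grow to the right and rows downward; lengths in m; the calibration is good to about 2 mm. The wrist camera is an equidistant fisheye: a pixel r from the principal point sees the ray r / f radians off the axis. A picture is of the moment at which its call begins. There is no depth.
- finish_job(): hands the job in; it is judged then, once.
The state is a dict: "clock": time; "joint_pos": joint angles; "dq": joint speeds; "tau": joint torques, N m; "eef_pos": TCP position; "ee_rot": TCP orientation; "wrist_force": force on the tool from outside, world axes, zero at the start; "torque": the same for the moment, N m; "grip_width": opening from 0.0 (shut) to 1.0 (fully open); "finger_force": force on a finger pad.
Only numpy, scipy, OpenCV 4.12 (cv2) and the standard library are available. Lean on these libraries where they do the work, as an engineer would, in place of code of your own. Each camera call takes 0.05 s, during which the arm holds its last target. There are 200 camera calls.

## Task

Set the green sample down, without dropping it, flat and centred on the black square of the tester's open tray, let go, and push the tray fully shut. Only then take the stylus from its stand, press the recessed blue button fully in with its tip and hold it there for half a second, let the button spring back, and stand the stylus upright in its stand again. Do not press the orange button, and leave the other samples and the red column where they are.

Things in the scene. Friction and masses are not known exactly. Their poses are not given: they have to be found in the camera images.
- tester: White bench instrument, fixed: 170 (x, deep) x 240 (y, wide) x 75 mm high; origin under its centre, front to its own -x. Left half (+y): bay with a sliding tray, dark display on top. Right half (-y): grey key panel, its top at 75 mm, with two round 15 mm wells, each in a flat 32 mm square coloured frame: blue in front, orange 70 mm behind it.
- tray (a joint): How far the tray is pulled out of the tester's front (m): 0 shut, 0.13 fully out. It slides along the tester's x with light friction (about 2 N) and stays where it is left.
- tray_square (a point): Centre of the black 64 x 64 mm square on the tray floor, on its surface 12 mm above the table; axes as the tester's; moves with the tray. The aluminium floor is 150 (x) x 100 mm with a 5 mm high rim at the sides (inner faces 46 mm either side of this point); the front plate's inner face is 50 mm in front of this point.
- tray_front (a point): Centre of the outer face of the tray's white front plate (8 thick, 108 wide, from 6 to 62 mm above the table), 34 mm above the table. When the tray is shut the plate's inner face meets the tester's front.
- measure_well (a point): Centre of the mouth of the blue-framed well in the panel's top surface (75 mm above the table), z up. The well is 15 mm in diameter; the blue button's top lies 10 mm below the mouth.
- measure_button (a joint): Blue spring button (13.6 mm across) down in the blue-framed well: 0 released, 0.005 fully in (m); needs about 1.5 N to start and 5 N to be fully in; springs back.
- measure_button_top (a point): Centre of the top face of the blue button; moves down with it.
- erase_button (a joint): Orange spring button in the orange-framed well, same make: 0 released, 0.005 fully in. Not to be pressed.
- erase_well (a point): Centre of the mouth of the orange-framed well in the panel's top surface.
- stylus: Loose press tool, 122 mm long, 60 g, standing tip down in its stand. Origin at the tip's end, z up along it to the handle. Steel shaft 8 mm in diameter from 0 to 45 mm, black collar 32 mm in diameter from 45 to 50 mm, yellow round handle 22 mm in diameter from 50 to 122 mm.
- stand: Wooden block 60 x 60 x 50 mm high, fixed; origin at the centre of its underside. A vertical bore of 19 mm diameter goes through its middle; the stylus' shaft hangs in it with the collar resting on the block's top, so the tip is 5 mm above the table.
- green_sample: Loose dark green stone block 44 x 44 x 30 mm high, about 150 g, origin at the centre of its underside, lying flat on the table.
- yellow_sample: Loose yellow stone block of the same size; a bystander.
- brown_sample: Loose dark brown resin block of the same size; a bystander.
- red_column: Loose dark red column, 42 mm in diameter, on a red 90 x 90 x 12 mm plate, 137 mm high in all, origin under the plate's centre; a bystander.
There are look-alikes about, which are no part of the job. What is shaped like the green_sample but purple is not meant.

How it is judged:
By the outcome, as a careful person would: the job done as asked, in the order asked, and still so for the second after the job is handed in, with the robot touching nothing.
It also fails if it takes over 72 s, if anything falls off the work surface, if the arm or the gripper's body presses on something with over 40 N, if the wrist force passes 120 N, or if a joint passes its speed limit or range.

## Working session

There is one attempt and no reset: what is moved stays moved. The work goes in short steps, Python scripts to look and compute and a tool call to move; the robot and the scene stay as the last step left them, time stands still between calls to the robot, and variables do not carry over. Pictures are saved under pics/ and viewed, at most 10 in all, crops included, and the job is handed in when it is done.

Besides the shell and the picture viewer there is one more tool, called after "Call:" as name(argument=value, ...) on one line, values as JSON. send_rows: Moves the arm, as the interface text tells. Its arguments: {"type":"object","properties":{"series":{"type":"array"}},"required":["series"]}

```bash
mkdir -p pics; cat > h.py <<'E'
import numpy as np, cv2
from workcell import sense, read_camera
from scipy.spatial.transform import Rotation as Ro
def ray(c,u,v,fish=False):
    R=np.array(c["R"]);t=np.array(c["t"])
    x=(u-c["cx"])/c["fx"];y=(v-c["cy"])/c["fy"]
    if fish:
        r=np.hypot(x,y);d=np.array([np.sin(r)*x/r if r else 0,np.sin(r)*y/r if r else 0,np.cos(r)])
    else: d=np.array([x,y,1.])
    return -R.T@t, R.T@d
def onz(c,u,v,z,fish=False):
    o,d=ray(c,u,v,fish); return o+d*(z-o[2])/d[2]
def proj(c,X,fish=False):
    p=np.array(c["R"])@np.array(X)+np.array(c["t"])
    if fish:
        n=np.hypot(p[0],p[1]);th=np.arctan2(n,p[2]);return np.array([c["cx"]+c["fx"]*th*p[0]/n,c["cy"]+c["fy"]*th*p[1]/n])
    return np.array([c["cx"]+c["fx"]*p[0]/p[2],c["cy"]+c["fy"]*p[1]/p[2]])
E
python3 - <<'E'
from h import *
import pickle
ims={}
for n in ["scene","side","wrist"]:
    ims[n]=c=read_camera(n); print(n,c["fx"],c["cx"],c["cy"],-np.array(c["R"]).T@c["t"])
pickle.dump(ims,open("ims.pkl","wb"))
a=[cv2.resize(np.array(ims[n]["pixels"])[:,:,::-1],(800,600),interpolation=cv2.INTER_CUBIC) for n in ims]
for n,i in zip(ims,a): cv2.imwrite(f"pics/{n}0.png",i)
print(sense())
E
```

```text
scene 493.1392731557901 253.68209392358906 193.94094959323397 [ 1.39153768 -0.3965508   0.84200249]
side 392.9782927118389 248.78653723137234 195.6860112714768 [ 0.03908285 -0.71595736  0.6546774 ]
wrist 297.3186396354542 250.77542875953864 192.77077714956192 [0.67393142 0.07530019 0.37430364]
{'clock': 0.15, 'joint_pos': array([-0.10811381,  0.47763791,  0.02234742,  1.55617978, -0.01150972,
        1.10928047, -0.08310289]), 'dq': array([-0.00029265, -0.00207449,  0.00213507, -0.00307354,  0.00084935,
        0.00115553,  0.00097268]), 'tau': array([ 1.55385478e-03, -5.96924365e+01,  1.60940632e+00, -2.81490952e+01,
        1.26662746e-02,  6.56643446e-03,  5.58682734e-05]), 'eef_pos': array([6.74602424e-01, 1.01342037e-05, 2.55549291e-01]), 'ee_rot': array([ 7.07098072e-01,  7.07115155e-01, -5.17144857e-04, -4.54892690e-04]), 'wrist_force': array([0.10806119, 0.63901419, 0.7097709 ]), 'torque': array([0.04237396, 0.00016111, 0.0033428 ]), 'finger_force': 0.0, 'grip_width': 0.998279802772411}
```

View pics/scene0.png

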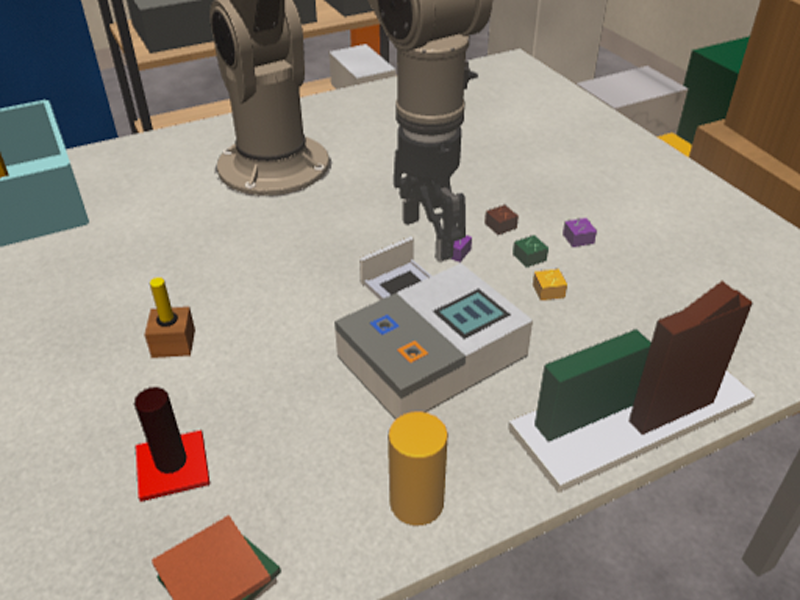

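View pics/side0.png

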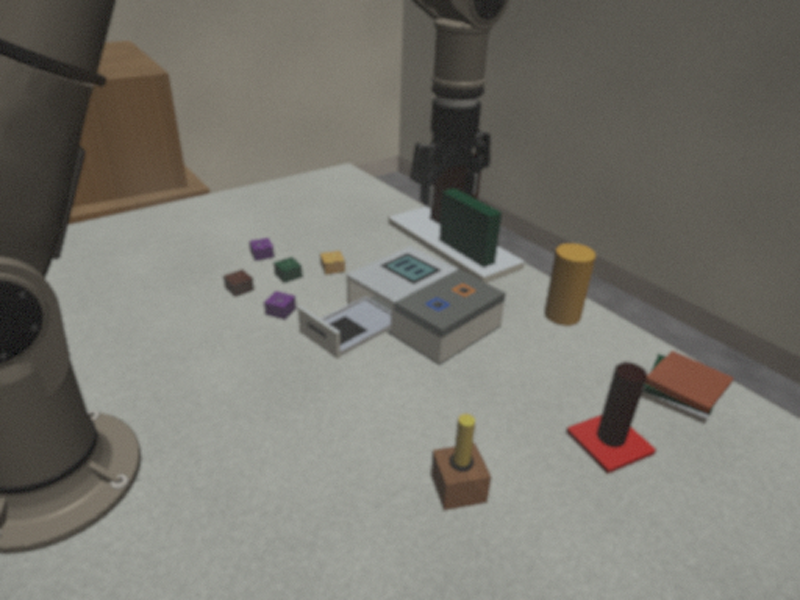

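View pics/wrist0.png

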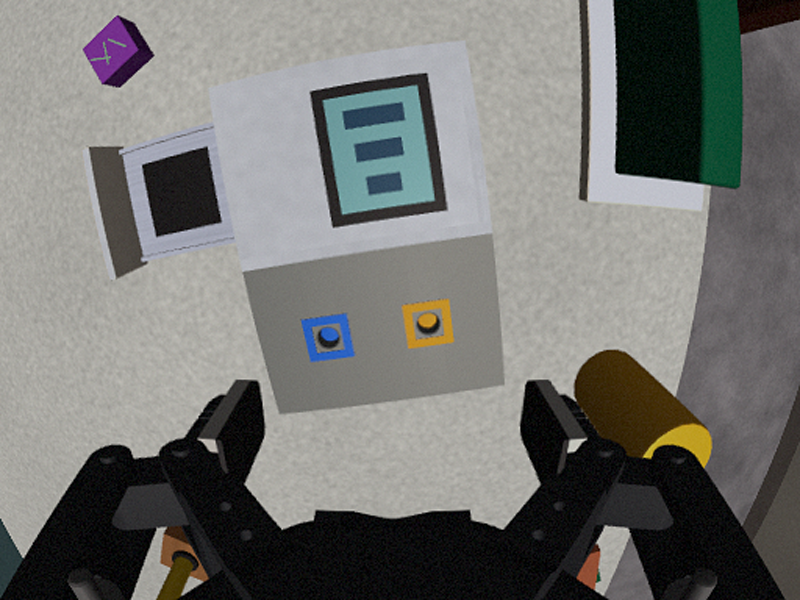

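Candidates for the green sample (scene picture, 800x600 px): the dark green block at (531,248) fits. Others it could be taken for are the purple blocks at (460,247) and (580,231), the brown at (501,218), the yellow at (550,283), and the large green slab at (595,380). Next I check it in one close crop.

```bash
python3 - <<'E'
from h import *
import pickle
ims=pickle.load(open("ims.pkl","rb"))
def crop(n,x,y,w=100,h=75): return cv2.resize(np.array(ims[n]["pixels"])[y:y+h,x:x+w,::-1],(400,300),interpolation=cv2.INTER_CUBIC)
a=np.vstack([np.hstack([crop("scene",290,125),crop("side",140,140)]),np.hstack([crop("scene",70,165),crop("side",250,255)])])
cv2.imwrite("pics/crop1.png",a)
c=ims["wrist"];p=np.array(c["pixels"]);hsv=cv2.cvtColor(p,cv2.COLOR_RGB2HSV)
for nm,lo,hi,box in [("blue",(100,120,80),(125,255,255),(190,198,230,234)),("orange",(10,120,80),(28,255,255),(254,188,294,226)),("black",(0,0,0),(179,255,60),(88,92,146,154))]:
    x0,y0,x1,y1=box;m=cv2.inRange(hsv[y0:y1,x0:x1].copy(),lo,hi)
    cs=max(cv2.findContours(m,0,2)[0],key=cv2.contourArea)
    z=.012 if nm=="black" else .075
    q=np.array([onz(c,u+x0,v+y0,z,True)[:2] for u,v in cs[:,0]],np.float32)
    r=cv2.minAreaRect(q*1000);print(nm,r)
E
```

```text
blue ((628.5249633789062, -43.46944046020508), (32.05159378051758, 32.306636810302734), 8.967143058776855)
orange ((698.158447265625, -32.918190002441406), (32.22929763793945, 32.421424865722656), 8.798893928527832)
black ((497.21337890625, 58.58221435546875), (63.32766342163086, 63.326107025146484), 8.70208740234375)
```

View pics/crop1.png

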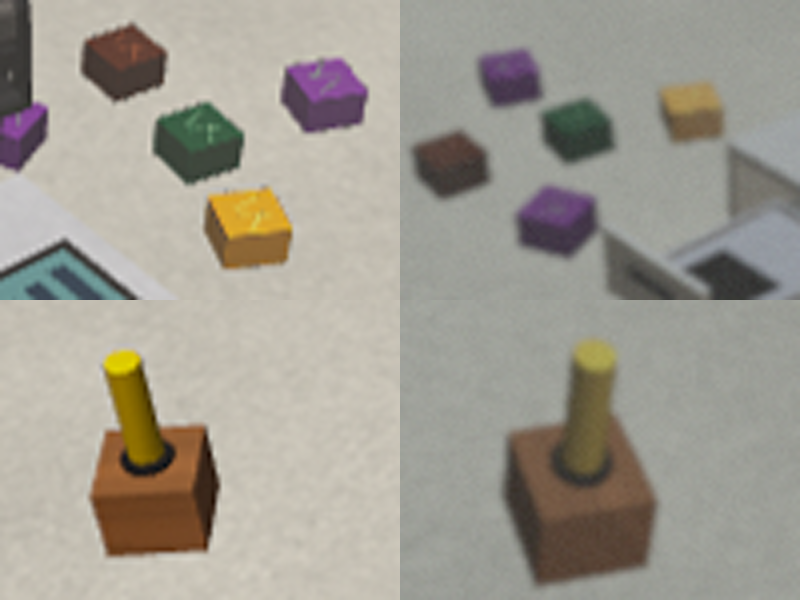

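The crop confirms the green block at (198,142) in the top-left panel. The stylus handle top is at (123,362) in the scene panel and (595,355) in the side panel. Next come the positions.

```bash
cat >> h.py <<'E'
def tri(c1,p1,c2,p2):
    (o1,d1),(o2,d2)=ray(c1,*p1),ray(c2,*p2)
    s=np.linalg.lstsq(np.c_[d1,-d2],o2-o1,rcond=None)[0]
    a,b=o1+s[0]*d1,o2+s[1]*d2
    return (a+b)/2,np.linalg.norm(a-b)
E
python3 - <<'E'
from h import *
import pickle
np.set_printoptions(precision=4,suppress=True)
ims=pickle.load(open("ims.pkl","rb"));S,D=ims["scene"],ims["side"]
f=lambda a,b,x,y,X,Y:(x+(a-X)/4,y+(b-Y)/4)
P={"green":((199,128),(577,118)),"brown":((124,48),(451,150)),"purpR":((325,80),(509,68)),"yellow":((248,212),(692,97)),}
for k,(a,b) in P.items():
    a=f(*a,290,125,0,0);b=f(*b,140,140,400,0)
    print(k,onz(S,*a,.03)[:2],onz(D,*b,.03)[:2])
print("purpL",onz(D,*f(556,207,140,140,400,0),.03)[:2])
a=f(123,362,70,165,0,300);b=f(595,355,250,255,400,300)
print("stylus",onz(S,*a,.127)[:2],onz(D,*b,.127)[:2],tri(S,a,D,b))
for q in [(107,430),(207,427),(211,490),(93,495)]: print("stand corner",onz(S,*f(*q,70,165,0,300),.05)[:2])
print("redcol",onz(S,172*.64,465*.64,.012)[:2])
# green yaw: top corners in scene
for q in [(205,101),(243,132),(196,153),(155,136)]: print("gcorner",onz(S,*f(*q,290,125,0,0),.03)[:2])
E
```

```text
green [0.5213 0.2971] [0.5118 0.29  ]
brown [0.416  0.3034] [0.4079 0.298 ]
purpR [0.5144 0.4084] [0.5034 0.397 ]
yellow [0.612 0.274] [0.6065 0.2702]
purpL [0.4385 0.1812]
stylus [ 0.452  -0.3233] [ 0.4439 -0.3271] (array([ 0.4471, -0.3234,  0.1229]), np.float64(0.001146518847944956))
stand corner [ 0.4117 -0.3396]
stand corner [ 0.4366 -0.2844]
stand corner [ 0.4931 -0.2973]
stand corner [ 0.4659 -0.3604]
redcol [ 0.6921 -0.3851]
gcorner [0.4969 0.3186]
gcorner [0.5387 0.3213]
gcorner [0.5439 0.2794]
gcorner [0.5153 0.2653]
```

Call:
send_rows(series=[[0.04, -0.026, 0, 0, 0], [0.04, -0.026, 0, 0, 0], [0.04, -0.026, 0, 0, 0], [0.04, -0.026, 0, 0, 0], [0.04, -0.027, 0, 0, 0], [0.04, -0.027, 0, 0, 0], [0, 0, 0, 0, 0], [0, 0, 0, 0, 0], [0, 0, 0, 0, 0], [0, 0, 0, 0, 0]])

```text
clock: 1.4
eef_pos: [0.5177, 0.2388, 0.2562]
ee_rot: [0.708, 0.706, -0.0, 0.0]
wrist_force: [-0.4, 0.0, -0.6]
grip_width: 1.003
finger_force: 0.0
```

```bash
python3 - <<'E'
from h import *
import pickle
c=read_camera("wrist");pickle.dump(c,open("w1.pkl","wb"))
s=sense();print(s["eef_pos"],s["ee_rot"],s["clock"])
p=np.array(c["pixels"]);u,v=proj(c,(.517,.294,.03),True);print(u,v)
x0,y0=int(u)-60,int(v)-45
cv2.imwrite("pics/g1.png",cv2.resize(p[y0:y0+90,x0:x0+120,::-1],(720,540),interpolation=cv2.INTER_CUBIC));print(x0,y0)
E
```

```text
[0.51755053 0.23905042 0.25620027] [ 7.07748186e-01  7.06464782e-01 -1.08306516e-04  7.36084091e-05] 1.45
250.61495817575124 121.19872166082843
190 76
```

View pics/g1.png

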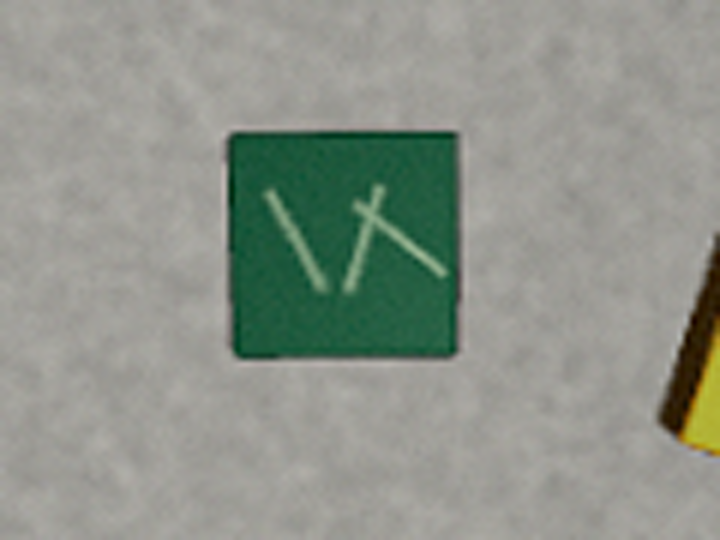

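The crop shows the green block square-on, with top corners at (230,133) and (457,356) and its centre at (345,245). It is aligned with the world axes.

```bash
python3 - <<'E'
from h import *
import pickle
c=pickle.load(open("w1.pkl","rb"))
for q in [(230,132),(459,132),(458,357),(234,357),(345,245)]: print(onz(c,190+q[0]/6-.4,76+q[1]/6-.4,.03,True))
print(sense()["joint_pos"])
E
```

```text
[0.49114123 0.32169018 0.03      ]
[0.53475601 0.32146329 0.03      ]
[0.5347376  0.27776811 0.03      ]
[0.49138246 0.27794595 0.03      ]
[0.51297592 0.29955937 0.03      ]
[-0.47766402  0.30825045 -0.0797185   1.80715204  0.02845409  1.02746496
 -0.57017257]
```

Call:
send_rows(series=[[0.0605, -0.0046, 0, 0, 0], [0, 0, 0.015, 10, 0], [0, 0, 0.015, 10, 0], [0, 0, 0.015, 10, 0], [0, 0, 0.015, 10, 0], [0, 0, 0.015, 10, 0], [0, 0, 0.015, 10, 0], [0, 0, 0.015, 10, 0], [0, 0, 0.015, 10, 0], [0, 0, 0.015, 10, 0]])

```text
clock: 2.7
eef_pos: [0.5128, 0.3002, 0.1208]
ee_rot: [1.0, -0.003, 0.0, 0.0]
wrist_force: [0.0, 0.8, 0.0]
grip_width: 0.994
finger_force: 0.0
```

```bash
python3 - <<'E'
from h import *
s=sense();print(s["eef_pos"],s["joint_pos"],Ro.from_quat(s["ee_rot"]).as_matrix().round(4))
E
```

```text
[0.51280188 0.30017457 0.12082328] [-0.80277587  0.51175557  0.22117419  1.87868777 -0.1551053   0.76747895
 -2.07439729] [[ 1.0e+00 -6.5e-03  2.0e-04]
 [-6.5e-03 -1.0e+00 -0.0e+00]
 [ 2.0e-04  0.0e+00 -1.0e+00]]
```

Call:
send_rows(series=[[0, 0.0006, 0.03, 0, 0], [0, 0, 0.03, 0, 0], [0, 0, 0.022, 0, 0], [0, 0, 0.011, 0, 0], [0, 0, 0, 0, 1], [0, 0, 0, 0, 1], [0, 0, 0, 0, 1], [0, 0, 0, 0, 1], [0, 0, 0, 0, 1], [0, 0, 0, 0, 1]])

```text
clock: 3.95
eef_pos: [0.5133, 0.3004, 0.0296]
ee_rot: [1.0, -0.0, 0.001, -0.001]
wrist_force: [0.1, 0.5, 6.6]
grip_width: 0.504
finger_force: 62.8
```

Call:
send_rows(series=[[0, 0, -0.03, 0, 1], [0, 0, -0.04, 0, 1], [0, 0, -0.04, 0, 1], [-0.004, 0.038, 0, 0, 1], [-0.004, 0.038, 0, -4.3, 1], [-0.004, 0.038, 0, -4.4, 1], [-0.001, 0.038, 0, 0, 1], [0, 0, 0, 0, 1], [0, 0, 0, 0, 1], [0, 0, 0, 0, 1]])

```text
clock: 5.2
eef_pos: [0.5078, 0.1493, 0.1383]
ee_rot: [0.997, 0.077, -0.0, -0.0]
wrist_force: [-0.1, 0.6, -1.4]
grip_width: 0.504
finger_force: 61.9
```

```bash
cat > sq.py <<'E'
from h import *
c=read_camera("wrist");p=np.array(c["pixels"]);cv2.imwrite("pics/w2.png",cv2.resize(p[:,:,::-1],(768,576)))
hsv=cv2.cvtColor(p,cv2.COLOR_RGB2HSV)
s=sense();T=Ro.from_quat(s["ee_rot"]).as_matrix();print(s["eef_pos"],s["grip_width"],"yaw",np.degrees(np.arctan2(T[1,0],T[0,0])))
def rect(X,z,lo,hi,w):
    u,v=proj(c,X,True).astype(int);x0,y0=u-w,v-w;print(u,v)
    m=cv2.inRange(hsv[y0:v+w,x0:u+w].copy(),lo,hi)
    cs=max(cv2.findContours(m,0,2)[0],key=cv2.contourArea)
    return cv2.minAreaRect(np.array([onz(c,a+x0,b+y0,z,True)[:2]*1000 for a,b in cs[:,0]],np.float32))
E
python3 - <<'E'
from sq import *
print(rect((.497,.0586,.012),.012,(0,0,0),(179,255,60),40))
print(rect((.6285,-.0435,.075),.075,(100,120,80),(125,255,255),32))
E
```

```text
[0.5078308  0.14930523 0.13822799] 0.5035404167085058 yaw 8.813030416249795
346 217
((493.0919494628906, 58.17273712158203), (72.14125061035156, 65.60142517089844), 8.534380912780762)
509 108
((627.6918334960938, -36.99348449707031), (33.742767333984375, 18.009746551513672), 14.773407936096191)
```

View pics/w2.png

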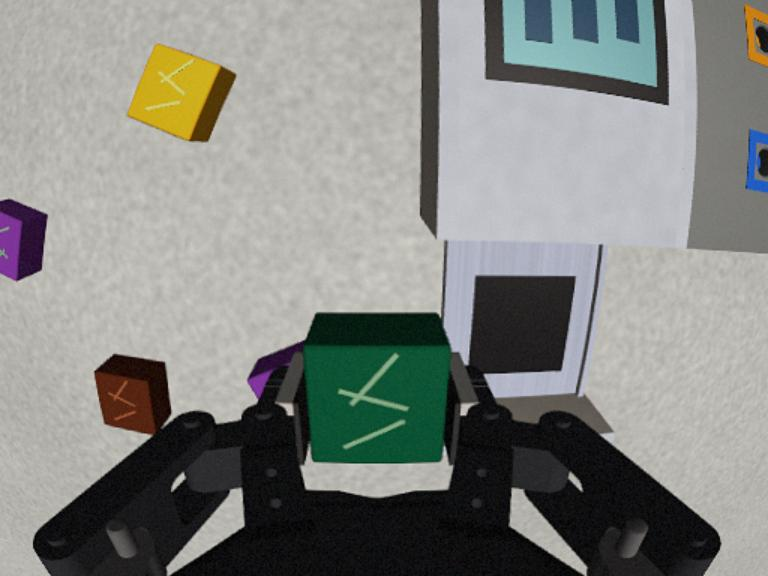

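The held block is level in the gripper, and the black square shows corners at (476,276), (575,277), (568,374) and (470,371).

```bash
python3 - <<'E'
from h import *
c=read_camera("wrist");s=sense();T=Ro.from_quat(s["ee_rot"]).as_matrix();e=s["eef_pos"]
q=np.array([onz(c,a/1.5-.17,b/1.5-.17,.012,True)for a,b in[(475.5,276),(575,277),(568,374.5),(469.5,372)]]);m=q.mean(0);print(q[:,:2],m)
g=np.array([onz(c,a/1.5-.17,b/1.5-.17,e[2]+.0004,True)for a,b in[(305,346),(448,346),(443,461),(313,461)]])
print("held in tool",(g-e)@T)
print("sq in tool",(m-e)@T, (np.array([.4972,.0586,.012])-e)@T)
E
```

```text
[[0.52361267 0.09399119]
 [0.53320748 0.0308695 ]
 [0.46788363 0.01484622]
 [0.46214998 0.08349215]] [0.49671344 0.05579976 0.012     ]
held in tool [[ 0.02066096 -0.02126241 -0.00039468]
 [ 0.02068278  0.02073082 -0.00040678]
 [-0.02252279  0.02217348 -0.00040551]
 [-0.02252003 -0.02168546 -0.00039287]]
sq in tool [-0.02530168  0.09057642  0.12621372] [-0.02439217  0.08788368  0.12621446]
```

```bash
python3 - <<'E'
from h import *
c=read_camera("wrist");p=np.array(c["pixels"]).astype(float).mean(2)
a=np.radians(8.7);E=np.array([[np.cos(a),np.sin(a)],[-np.sin(a),np.cos(a)]])
ctr=np.array([.4970,.0575])
def prof(pts):  # grey along world pts on z=.012
    uv=np.array([proj(c,(*q,.012),True) for q in pts]).astype(np.float32)
    return cv2.remap(p.astype(np.float32),uv[:,:1],uv[:,1:],cv2.INTER_LINEAR).ravel()
ts=np.arange(-.012,.012,.0005)
for nm,n,l in [("+x",(1,0),(0,1)),("-x",(-1,0),(0,1)),("+y",(0,1),(1,0)),("-y",(0,-1),(1,0))]:
    n=np.array(n);l=np.array(l)
    for off in (-.015,0,.015):
        v=prof([ctr+((.032+t)*n+off*l)@E for t in ts]); g=np.diff(v); i=g.argmax(); print(nm,off,round(1e3*(ts[i]+.00025),2),v.min().round(),v.max().round())
E
```

```text
+x -0.015 0.25 33.0 188.0
+x 0 0.25 35.0 184.0
+x 0.015 0.25 36.0 182.0
-x -0.015 -0.25 19.0 190.0
-x 0 -0.75 23.0 193.0
-x 0.015 -0.25 17.0 191.0
+y -0.015 0.25 25.0 191.0
+y 0 0.75 26.0 191.0
+y 0.015 0.75 29.0 194.0
-y -0.015 0.25 28.0 186.0
-y 0 -0.25 31.0 187.0
-y 0.015 -0.75 24.0 184.0
```

Call:
send_rows(series=[[-0.006, 0.022, 0, 0, 1], [-0.006, 0.0225, 0, 0, 1], [-0.006, 0.022, 0, 0, 1], [-0.006, 0.022, 0, 0, 1], [0, 0, 0, 0, 1], [0, 0, 0.03, 0, 1], [0, 0, 0.03, 0, 1], [0, 0, 0.02, 0, 1], [0, 0, 0.01, 0, 1], [0, 0, 0, 0, 1]])

```text
clock: 6.6
eef_pos: [0.4976, 0.0576, 0.048]
ee_rot: [0.997, 0.076, -0.0, -0.0]
wrist_force: [-1.0, -0.0, -1.4]
grip_width: 0.501
finger_force: 61.9
```

```bash
python3 - <<'E'
from h import *
s=sense();T=Ro.from_quat(s["ee_rot"]).as_matrix();print(s["eef_pos"],s["wrist_force"],s["joint_pos"],(np.array([.4972,.0581,.0416])-s["eef_pos"])@T)
E
```

```text
[0.49761487 0.05763468 0.0479755 ] [-1.04785771 -0.04651838 -1.43338772] [-0.38869667  0.51548304  0.18450647  2.12610639 -0.18503945  0.51544058
 -1.48418424] [-0.00033417 -0.00052181  0.00637587]
```

Call:
send_rows(series=[[0, -0.0004, 0.003, 0, 1], [0, 0, 0.002, 0, 1], [0, 0, 0.0008, 0, 1], [0, 0, 0, 0, 1], [0, 0, 0, 0, 1], [0, 0, 0, 0, 1], [0, 0, 0, 0, 1], [0, 0, 0, 0, 1], [0, 0, 0, 0, 1], [0, 0, 0, 0, 1]])

```text
clock: 7.85
eef_pos: [0.4976, 0.0573, 0.0425]
ee_rot: [0.997, 0.076, -0.0, 0.0]
wrist_force: [-1.0, 0.1, -1.7]
grip_width: 0.504
finger_force: 61.9
```

Call:
send_rows(series=[[0, -0.0003, 0.0008, 0, 1], [0, 0, 0.0005, 0, 1], [0, 0, 0, 0, 1], [0, 0, 0, 0, 0.3], [0, 0, 0, 0, 0.3], [0, 0, 0, 0, 0.3], [0, 0, 0, 0, 0.3], [0, 0, 0, 0, 0.3], [0, 0, 0, 0, 0.3], [0, 0, 0, 0, 0.3]])

```text
clock: 9.1
eef_pos: [0.4977, 0.0576, 0.0412]
ee_rot: [0.997, 0.076, 0.0, -0.0]
wrist_force: [0.4, 0.7, -0.9]
grip_width: 0.702
finger_force: 0.0
```

Call:
send_rows(series=[[0, 0, -0.02, 0, 0.3], [0, 0, -0.03, 0, 0.3], [0, 0, -0.04, 0, 0.3], [0, 0, -0.03, 0, 0.3], [-0.03, 0, 0, 0, 1], [-0.03, 0, 0, 0, 1], [0, 0, 0, 0, 1], [0, 0, 0, 0, 1], [0, 0, 0, 0, 1], [0, 0, 0, 0, 1]])

```text
clock: 10.35
eef_pos: [0.4388, 0.0486, 0.1611]
ee_rot: [0.997, 0.076, 0.0, 0.0]
wrist_force: [-0.9, -0.4, 0.4]
grip_width: 0.0
finger_force: 0.0
```

```bash
python3 - <<'E'
from sq import *
cv2.imwrite("pics/w3.png",cv2.resize(p[:,:,::-1],(768,576)))
print(rect((.4976,.0576,.042),.042,(60,110,50),(90,255,255),55))
print(rect((.4976,.0576,.012),.012,(0,0,0),(179,255,60),50))
print(s["joint_pos"])
E
```

```text
[0.43871647 0.04855226 0.16109265] 0.00139901277683736 yaw 8.696228540769528
251 122
((497.0120544433594, 57.644168853759766), (42.94244384765625, 43.531272888183594), 8.68707275390625)
251 120
((498.1560363769531, 58.74048614501953), (62.059207916259766, 63.3986701965332), 8.639569282531738)
[-0.47624872  0.22699455  0.25565001  2.19846527 -0.08564937  0.72510952
 -1.58173139]
```

View pics/w3.png

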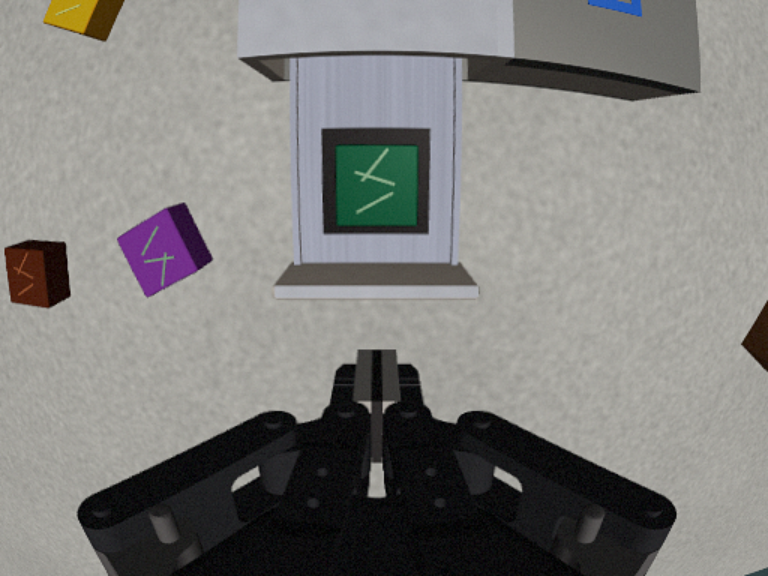

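The picture shows the green block centred on the black square, about 1 mm off, with its centre at (376,186). The plate's outer top edge is at row 298. Next I back off behind the plate.

Call:
send_rows(series=[[-0.01, 0, 0, 0, 1], [-0.01, 0, 0, 0, 1], [-0.002, 0, 0, 0, 1], [0, 0, 0.03, 0, 1], [0, 0, 0.025, 0, 1], [0, 0, 0, 0, 1], [0, 0, 0, 0, 1], [0, 0, 0, 0, 1], [0, 0, 0, 0, 1], [0, 0, 0, 0, 1]])

```text
clock: 11.65
eef_pos: [0.4168, 0.0453, 0.1066]
ee_rot: [0.997, 0.076, 0.0, -0.0]
wrist_force: [-0.1, -1.1, -0.6]
grip_width: 0.002
finger_force: 0.0
```

```bash
python3 - <<'E'
from h import *
s=sense();T=Ro.from_quat(s["ee_rot"]).as_matrix();print(s["eef_pos"],T.round(3),s["joint_pos"],(np.array([.4403,.0495,.034])-s["eef_pos"])@T)
E
```

```text
[0.41677317 0.04526666 0.10657802] [[ 0.988  0.151  0.001]
 [ 0.151 -0.988  0.   ]
 [ 0.001 -0.    -1.   ]] [-0.45858935  0.29978681  0.23317459  2.28484381 -0.1275655   0.56748142
 -1.5467498 ] [ 0.02383775 -0.00061086  0.07259745]
```

Call:
send_rows(series=[[0, 0, 0.02, 0, 1], [0, 0, 0.02, 0, 1], [0, 0, 0.015, 0, 1], [0, 0, 0, 0, 1], [0.004, 0, 0, 0, 1], [0.004, 0, 0, 0, 1], [0.005, 0, 0, 0, 1], [0.006, 0, 0, 0, 1], [0.006, 0, 0, 0, 1], [0.006, 0, 0, 0, 1]])

```text
clock: 12.9
eef_pos: [0.4474, 0.0499, 0.0512]
ee_rot: [0.997, 0.076, -0.0, 0.0]
wrist_force: [-1.8, 0.1, 1.5]
grip_width: -0.004
finger_force: 0.9
```

Call:
send_rows(series=[[0.008, 0, 0, 0, 1], [0.01, 0, 0, 0, 1], [0.012, 0, 0, 0, 1], [0.012, 0, 0, 0, 1], [0.012, 0, 0, 0, 1], [0.012, 0, 0, 0, 1], [0.012, 0, 0, 0, 1], [0.008, 0, 0, 0, 1], [0.005, 0, 0, 0, 1], [0.004, 0, 0, 0, 1]])

```text
clock: 14.15
eef_pos: [0.5414, 0.0643, 0.0513]
ee_rot: [0.997, 0.076, 0.0, -0.0]
wrist_force: [-2.5, 0.2, 1.3]
grip_width: 0.004
finger_force: 0.9
```

Call:
send_rows(series=[[0.003, 0, 0, 0, 1], [0.003, 0, 0, 0, 1], [0.003, 0, 0, 0, 1], [0.003, 0, 0, 0, 1], [0.001, 0, 0, 0, 1], [0.001, 0, 0, 0, 1], [0.001, 0, 0, 0, 1], [0.001, 0, 0, 0, 1], [0, 0, 0, 0, 1], [0, 0, 0, 0, 1]])

```text
clock: 15.4
eef_pos: [0.5435, 0.0645, 0.0493]
ee_rot: [0.997, 0.076, -0.014, 0.0]
wrist_force: [-36.1, -4.0, 28.1]
grip_width: -0.001
finger_force: 18.1
```

Call:
send_rows(series=[[-0.015, 0, 0, 0, 1], [-0.025, 0, -0.01, 0, 1], [0, 0, -0.04, 0, 1], [0, 0, -0.04, 0, 1], [0, 0, -0.04, 0, 1], [0, 0, -0.04, 0, 1], [0, 0, -0.03, 0, 1], [0, 0, 0, 0, 1], [0, 0, 0, 0, 1], [0, 0, 0, 0, 1]])

```text
clock: 16.65
eef_pos: [0.5168, 0.0605, 0.2501]
ee_rot: [0.997, 0.076, -0.001, 0.0]
wrist_force: [0.1, -0.3, 1.1]
grip_width: -0.002
finger_force: 0.0
```

```bash
python3 - <<'E'
from sq import *
import pickle
pickle.dump(c,open("w4.pkl","wb"))
print(rect((.6285,-.0435,.075),.075,(100,120,80),(125,255,255),32))
print(rect((.698,-.033,.075),.075,(10,120,80),(28,255,255),30))
w=p[:,:,::-1];sc=np.array(read_camera("scene")["pixels"])[130:250,190:350,::-1]
cv2.imwrite("pics/w4.png",np.hstack([cv2.resize(w,(400,300)),cv2.resize(sc,(400,300),interpolation=cv2.INTER_CUBIC)]))
E
```

```text
[0.51688687 0.06053247 0.25016111] -0.00021247381581430128 yaw 8.698603959685835
368 88
((628.9779052734375, -43.49244689941406), (31.832046508789062, 32.0463981628418), 8.915032386779785)
368 23Traceback (most recent call last):
  File "<stdin>", line 5, in <module>
  File "sq.py", line 7, in rect
    m=cv2.inRange(hsv[y0:v+w,x0:u+w].copy(),lo,hi)
cv2.error: OpenCV(4.12.0) /io/opencv/modules/core/src/arithm.cpp:2036: error: (-215:Assertion failed) ! _src.empty() in function 'inRange'
```

```bash
python3 - <<'E'
from h import *
import pickle
w=np.array(pickle.load(open("w4.pkl","rb"))["pixels"])[:,:,::-1]
d=np.array(read_camera("side")["pixels"])[140:245,180:320,::-1]
cv2.imwrite("pics/w5.png",np.hstack([cv2.resize(w,(400,300)),cv2.resize(d,(400,300),interpolation=cv2.INTER_CUBIC)]))
E
```

```text
(no output)
```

View pics/w5.png

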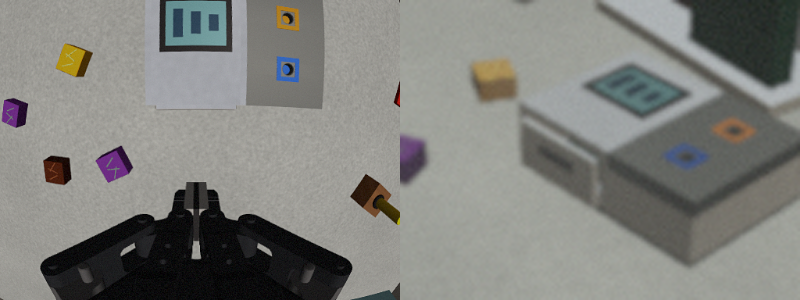

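Call:
send_rows(series=[[0, 0.04, 0, 0, 0.3], [-0.01, 0.04, 0, 0, 0.3], [-0.015, 0.045, 0, 0, 0.3], [-0.02, 0.045, 0, 0, 0.3], [-0.02, 0.045, 0, 0, 0.3], [-0.02, 0.045, 0, 0, 0.3], [-0.02, 0.045, 0, 0, 0.3], [-0.02, 0.045, 0, 0, 0.3], [-0.002, 0.02, 0, 0, 0.3], [0, 0, 0, 0, 0.3]])

```text
clock: 18.0
eef_pos: [0.447, -0.326, 0.2507]
ee_rot: [0.997, 0.074, -0.001, 0.0]
wrist_force: [-0.2, 1.1, -0.4]
grip_width: 0.699
finger_force: 0.0
```

The tray front sits flush with the tester. Next I fit the stylus position to the handle silhouettes in the three cameras.

```bash
python3 - <<'E'
from h import *
import pickle
from scipy.optimize import minimize
ims=pickle.load(open("ims.pkl","rb"));ims["wrist"]=read_camera("wrist")
pickle.dump(ims["wrist"],open("w6.pkl","wb"))
th=np.linspace(0,2*np.pi,60)
def sil(c,x,y,f):
    P=np.array([proj(c,(x+.011*np.cos(t),y+.011*np.sin(t),z),f) for z in(.055,.127) for t in th],np.float32)
    return cv2.convexHull(P)
def mask(n):
    c=ims[n];hsv=cv2.cvtColor(np.array(c["pixels"]),cv2.COLOR_RGB2HSV)
    m=cv2.inRange(hsv,(20,90,30),(35,255,255));k,l,st,ce=cv2.connectedComponentsWithStats(m)
    u=sil(c,.447,-.325,n=="wrist").mean((0,1)); i=1+np.argmin([min(np.hypot(*(np.argwhere(l==j)[:,::-1]-u).T)) if st[j,4]>40 else 1e9 for j in range(1,k)])
    print(n,u,st[i]);return (l==i).astype(np.uint8)
for n in ims:
    m=mask(n);f=n=="wrist";K=8
    x0,y0,w,h=cv2.boundingRect(cv2.findNonZero(m));x0-=15;y0-=15;w+=30;h+=30
    x0=max(x0,0);y0=max(y0,0)
    mm=cv2.resize(m[y0:y0+h,x0:x0+w],None,fx=K,fy=K,interpolation=cv2.INTER_NEAREST)
    def cost(q):
        r=np.zeros_like(mm);S=(sil(ims[n],q[0]/1e3,q[1]/1e3,f)-(x0,y0)+.5)*K
        cv2.fillConvexPoly(r,S.astype(np.int32),1);return (r!=mm).sum()/mm.sum()
    b=minimize(cost,(447,-325),method="Nelder-Mead",options=dict(initial_simplex=[(447,-325),(455,-325),(447,-317)]));print(n,b.x,b.fun)
s=sense();print(s["eef_pos"],s["joint_pos"])
E
```

```text
scene [102.61186 190.98155] [ 96 177  15  30 266]
scene [ 448.43583328 -324.48940726] 0.0972156954887218
side [297.63092 280.41986] [291 265  13  34 283]
side [ 444.49707031 -325.16943359] 0.32210689045936397
wrist [250.0418  183.96043] [237 167  26  42 835]
wrist [ 443.23425358 -324.76331242] 0.056156437125748505
[ 0.44750658 -0.32442514  0.25058674] [ 0.115943    0.30175331  0.49097776  1.88237423 -0.167108    0.99882839
 -0.74098723]
```

Call:
send_rows(series=[[-0.0036, 0, 0.03, 0, 0.3], [0, 0, 0.03, 0, 0.3], [0, 0, 0.03, 0, 0.3], [0, 0, 0.03, 0, 0.3], [0, 0, 0.02, 0, 0.3], [0, 0, 0.01, 0, 0.3], [0, 0, 0, 0, 0.3], [0, 0, 0, 0, 0.3], [0, 0, 0, 0, 0.3], [0, 0, 0, 0, 0.3]])

```text
clock: 19.3
eef_pos: [0.4445, -0.325, 0.1017]
ee_rot: [0.997, 0.076, 0.0, 0.0]
wrist_force: [-0.1, -0.3, 0.4]
grip_width: 0.697
finger_force: 0.0
```

```bash
python3 - <<'E'
from h import *
c=read_camera("wrist");p=np.array(c["pixels"]);s=sense();print(s["eef_pos"],s["ee_rot"],s["wrist_force"])
hsv=cv2.cvtColor(p,cv2.COLOR_RGB2HSV);m=cv2.inRange(hsv,(20,90,130),(35,255,255))
u,v=proj(c,(.4437,-.3248,.127),True).astype(int);print(u,v)
m2=np.zeros_like(m);m2[v-40:v+40,u-40:u+40]=m[v-40:v+40,u-40:u+40]
cs=max(cv2.findContours(m2,0,2)[0],key=cv2.contourArea)
q=np.array([onz(c,a,b,.127,True)[:2]*1e3 for a,b in cs[:,0]],np.float32)
print(cv2.minEnclosingCircle(q),q.min(0),q.max(0))
cv2.imwrite("pics/w7.png",cv2.resize(p[v-45:v+75,u-80:u+80,::-1],(800,600),interpolation=cv2.INTER_CUBIC))
E
```

```text
[ 0.44439865 -0.32502214  0.10159778] [9.97124504e-01 7.57798825e-02 3.33885454e-04 1.49573694e-04] [ 0.60921294 -0.10056967 -0.65998519]
250 305
((442.7574768066406, -325.05535888671875), 10.626069068908691) [ 432.25662 -335.58377] [ 452.94733 -314.65887]
```

View pics/w7.png

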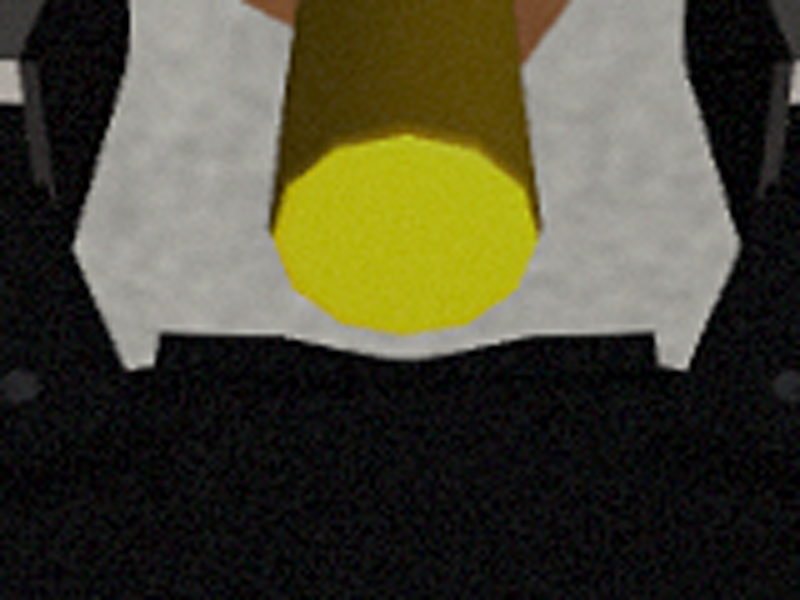

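The picture shows the yellow handle top between the open fingers at (407,233), clear of both. Now I nudge 1.6 mm and grip.

Call:
send_rows(series=[[-0.0016, 0, 0, 0, 0.3], [0, 0, 0, 0, 0.3], [0, 0, 0, 0, 1], [0, 0, 0, 0, 1], [0, 0, 0, 0, 1], [0, 0, 0, 0, 1], [0, 0, 0, 0, 1], [0, 0, 0, 0, 1], [0, 0, 0, 0, 1], [0, 0, 0, 0, 1]])

```text
clock: 20.6
eef_pos: [0.4428, -0.3253, 0.1013]
ee_rot: [0.997, 0.076, 0.0, 0.0]
wrist_force: [-0.3, -0.7, 2.9]
grip_width: 0.24
finger_force: 58.6
```

```bash
python3 - <<'E'
from h import *
c=read_camera("wrist");p=np.array(c["pixels"]);s=sense();T=Ro.from_quat(s["ee_rot"]).as_matrix();print(s["eef_pos"],s["ee_rot"],s["wrist_force"],s["joint_pos"])
hsv=cv2.cvtColor(p,cv2.COLOR_RGB2HSV);m=cv2.inRange(hsv,(20,90,130),(35,255,255))
u,v=proj(c,(.4437,-.3248,.127),True).astype(int)
m2=np.zeros_like(m);m2[v-40:v+40,u-40:u+40]=m[v-40:v+40,u-40:u+40]
cs=max(cv2.findContours(m2,0,2)[0],key=cv2.contourArea)
q=np.array([onz(c,a,b,.127,True)*1e3 for a,b in cs[:,0]],np.float32)
(x,y),r=cv2.minEnclosingCircle(q[:,:2].copy());print(x,y,r,"in tool",(np.array([x,y,127])/1e3-s["eef_pos"])@T)
E
```

```text
[ 0.44278375 -0.32531031  0.10133207] [9.97121749e-01 7.58166314e-02 1.68496411e-04 1.64147328e-04] [-0.89558311 -0.99640376  2.62739371] [ 0.20449566  0.50348896  0.40499891  2.00516506 -0.30314929  0.69009785
 -0.61870715]
442.7540588378906 -325.26080322265625 10.598164558410645 in tool [-1.38737942e-05 -4.43699744e-05 -2.56679519e-02]
```

Call:
send_rows(series=[[0, 0, -0.015, 0, 1], [0, 0, -0.025, 0, 1], [0, 0, -0.035, 0, 1], [0, 0, -0.035, 0, 1], [0.026, -0.029, 0, 0, 1], [0.04, -0.0445, 0, 0, 1], [0.04, -0.0445, 0, 0, 1], [0.04, -0.0445, 0, 0, 1], [0.03, -0.033, 0, 0, 1], [0, 0, 0, 0, 1]])

```text
clock: 21.9
eef_pos: [0.5887, -0.1001, 0.2113]
ee_rot: [0.997, 0.08, 0.0, -0.001]
wrist_force: [-0.2, -0.2, -1.3]
grip_width: 0.241
finger_force: 58.7
```

```bash
cat > st.py <<'E'
from sq import *
e=s["eef_pos"]
# silhouette line of handle+shaft from wrist: handle top centre and where it is in tool frame
m=cv2.inRange(hsv,(20,90,130),(35,255,255));u,v=proj(c,e+T@np.array([0,0,-.0257]),True).astype(int)
m2=np.zeros_like(m);m2[v-40:v+40,u-40:u+40]=m[v-40:v+40,u-40:u+40]
cs=max(cv2.findContours(m2,0,2)[0],key=cv2.contourArea)
q=np.array([onz(c,a,b,e[2]+.0257,True)*1e3 for a,b in cs[:,0]],np.float32)
(x,y),r=cv2.minEnclosingCircle(q[:,:2].copy());print("handle top in tool",(np.array([x/1e3,y/1e3,e[2]+.0257])-e)@T,r)
E
python3 - <<'E'
from st import *
b=rect((.6288,-.0435,.075),.075,(100,120,80),(125,255,255),32);print(b)
W=np.array([*b[0],75])/1e3
print("well in tool",(W-e)@T,(np.array([.6288,-.0435,.075])-e)@T,s["joint_pos"])
E
```

```text
[ 0.58732656 -0.10320468  0.21133217] 0.2411564563186847 yaw 8.918142784126623
handle top in tool [ 0.00199732 -0.00285061 -0.02570021] 10.747013092041016
194 134
((628.57275390625, -42.65003204345703), (32.07329177856445, 32.46775436401367), 8.36170482635498)
well in tool [ 0.0502274  -0.05337344  0.13631969] [ 0.05032013 -0.05249852  0.13631928] [-0.23995108  0.41419626  0.40423549  1.8161699  -0.195915    0.9512384
 -1.16697688]
```

Call:
send_rows(series=[[0.017, -0.018, 0, 0, 1], [0.017, -0.018, 0, 0, 1], [0.011, -0.012, 0, 0, 1], [0.0053, -0.0055, 0, 0, 1], [0, 0, 0, 0, 1], [0, 0, 0, 0, 1], [0, 0, 0, 0, 1], [0, 0, 0, 0, 1], [0, 0, 0, 0, 1], [0, 0, 0, 0, 1]])

```text
clock: 23.2
eef_pos: [0.6287, -0.0448, 0.2112]
ee_rot: [0.997, 0.076, 0.0, -0.0]
wrist_force: [0.3, 0.0, -0.9]
grip_width: 0.243
finger_force: 58.7
```

```bash
python3 - <<'E'
from st import *
b=rect((.6288,-.0435,.075),.075,(100,120,80),(125,255,255),32);print(b)
print("well in tool",(np.array([.6288,-.0435,.075])-e)@T)
z=lambda n:np.array(read_camera(n)["pixels"])
S,D=read_camera("scene"),read_camera("side")
tip=e+T@np.array([0,0,.0963])
o=[]
for C in (S,D):
    u,v=proj(C,tip).astype(int);print(u,v,proj(C,tip),proj(C,(.6288,-.0435,.075)));o.append(cv2.resize(np.array(C["pixels"])[v-30:v+45,u-25:u+25,::-1],(400,600),interpolation=cv2.INTER_CUBIC))
cv2.imwrite("pics/tip.png",np.hstack(o))
E
```

```text
[ 0.62868149 -0.0447817   0.21121103] 0.2420069110670111 yaw 8.698902120846883
handle top in tool [ 1.70140302e-04  4.75245390e-05 -2.56999944e-02] 10.784945487976074
249 188
((628.0025024414062, -42.874855041503906), (32.68953323364258, 32.241943359375), 8.675785064697266)
well in tool [ 0.00030571 -0.00124635  0.13621107]
243 193 [243.87848487 193.42812104] [244.7292222  206.37348778]
280 182 [280.49879082 182.17864293] [279.25444416 194.56507405]
```

View pics/tip.png

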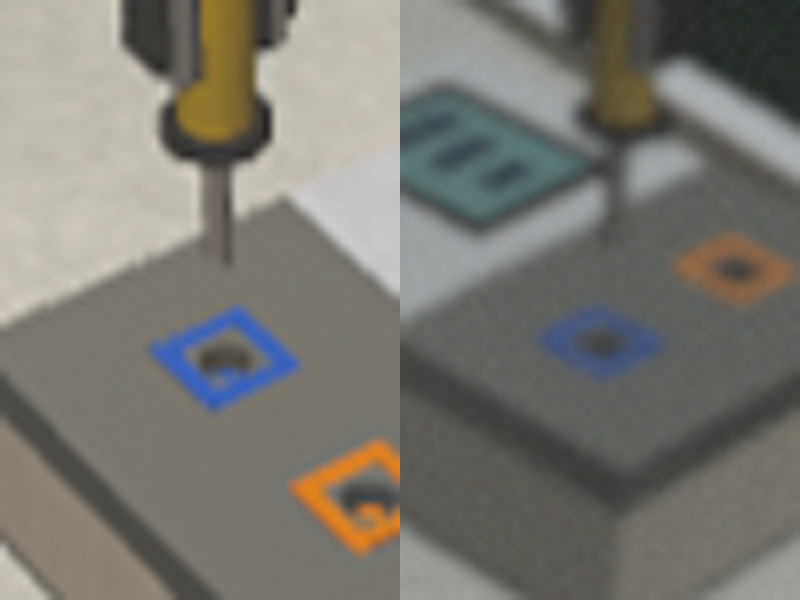

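The tip, at (218,262) in the scene panel and (610,240) in the side panel, hangs directly above the blue well. The offset left is about 1.4 mm in y. Now I correct it and enter the well.

Call:
send_rows(series=[[0.0003, -0.0014, 0, 0, 1], [0, 0, 0.01, 0, 1], [0, 0, 0.01, 0, 1], [0, 0, 0.01, 0, 1], [0, 0, 0.006, 0, 1], [0, 0, 0.004, 0, 1], [0, 0, 0.004, 0, 1], [0, 0, 0.003, 0, 1], [0, 0, 0, 0, 1], [0, 0, 0, 0, 1]])

```text
clock: 24.6
eef_pos: [0.6289, -0.0434, 0.1644]
ee_rot: [0.997, 0.076, 0.0, 0.0]
wrist_force: [-0.4, -0.5, -1.5]
grip_width: 0.24
finger_force: 58.7
```

Call:
send_rows(series=[[0, 0, 0.002, 0, 1], [0, 0, 0.002, 0, 1], [0, 0, 0.0015, 0, 1], [0, 0, 0.0015, 0, 1], [0, 0, 0.001, 0, 1], [0, 0, 0.0005, 0, 1], [0, 0, 0, 0, 1], [0, 0, 0, 0, 1], [0, 0, 0, 0, 1], [0, 0, 0, 0, 1]])

```text
clock: 25.85
eef_pos: [0.6291, -0.0434, 0.1563]
ee_rot: [0.997, 0.076, 0.0, -0.0]
wrist_force: [-0.8, 0.9, 4.9]
grip_width: 0.24
finger_force: 58.8
```

Call:
send_rows(series=[[0, 0, 0.0005, 0, 1], [0, 0, 0.0005, 0, 1], [0, 0, 0.0005, 0, 1], [0, 0, 0, 0, 1], [0, 0, 0, 0, 1], [0, 0, 0, 0, 1], [0, 0, 0, 0, 1], [0, 0, 0, 0, 1], [0, 0, 0, 0, 1], [0, 0, 0, 0, 1]])

```text
clock: 27.1
eef_pos: [0.6295, -0.0434, 0.156]
ee_rot: [0.997, 0.076, 0.001, -0.0]
wrist_force: [-3.9, 0.5, 13.9]
grip_width: 0.243
finger_force: 59.8
```

```bash
python3 - <<'E'
from h import *
s=sense();print(s["eef_pos"],s["wrist_force"])
E
```

```text
[ 0.62945496 -0.04338143  0.15595644] [-3.89076017  0.47199813 13.91532067]
```

Call:
send_rows(series=[[0, 0, -0.003, 0, 1], [0, 0, -0.006, 0, 1], [0, 0, -0.008, 0, 1], [0, 0, -0.01, 0, 1], [0, 0, -0.014, 0, 1], [0, 0, -0.014, 0, 1], [0, 0, 0, 0, 1], [0, 0, 0, 0, 1], [0, 0, 0, 0, 1], [0, 0, 0, 0, 1]])

```text
clock: 28.35
eef_pos: [0.6285, -0.0433, 0.2087]
ee_rot: [0.997, 0.076, -0.0, 0.0]
wrist_force: [-0.0, 0.6, -1.7]
grip_width: 0.242
finger_force: 58.7
```

```bash
python3 - <<'E'
from st import *
tgt=np.array([.4428,-.3253,.1013]);print("to stand in tool",(tgt-e)@T,s["wrist_force"])
S,D=read_camera("scene"),read_camera("side")
tip=e+T@np.array([0,0,.0963])
o=[]
for C in (S,D):
    u,v=proj(C,tip).astype(int);o.append(cv2.resize(np.array(C["pixels"])[v-30:v+45,u-25:u+25,::-1],(400,600),interpolation=cv2.INTER_CUBIC))
cv2.imwrite("pics/tip2.png",np.hstack(o))
a=cv2.imread("pics/tip.png");print(np.abs(np.hstack(o)[:250].astype(float)-a[:250]).mean())
E
```

```text
[ 0.6285404  -0.04334803  0.2087816 ] 0.24215035948561214 yaw 8.695539496459464
handle top in tool [ 2.36666597e-04 -9.00117600e-06 -2.57001893e-02] 10.781732559204102
to stand in tool [-0.22614923  0.25063693  0.10763997] [-0.40207991  0.28402954 -1.0116861 ]
4.057023333333333
```

Call:
send_rows(series=[[-0.02, 0.0221, 0, 0, 1], [-0.034, 0.0377, 0, 0, 1], [-0.04, 0.0443, 0, 0, 1], [-0.04, 0.0443, 0, 0, 1], [-0.04, 0.0443, 0, 0, 1], [-0.032, 0.0355, 0, 0, 1], [-0.0201, 0.0224, 0, 0, 1], [0, 0, 0, 0, 1], [0, 0, 0, 0, 1], [0, 0, 0, 0, 1]])

```text
clock: 29.75
eef_pos: [0.4441, -0.3241, 0.2091]
ee_rot: [0.997, 0.077, 0.0, -0.0]
wrist_force: [0.1, 0.5, -1.2]
grip_width: 0.239
finger_force: 58.7
```

```bash
python3 - <<'E'
from h import *
s=sense();T=Ro.from_quat(s["ee_rot"]).as_matrix();print((np.array([.4428,-.3253,.1013])-s["eef_pos"])@T,s["ee_rot"])
s=sense();print((np.array([.4428,-.3253,.1013])-s["eef_pos"])@T)
E
```

```text
[-0.00151551  0.00107137  0.10780498] [ 9.97033029e-01  7.69744964e-02  1.18647331e-04 -2.27051442e-04]
[-0.00151551  0.00107137  0.10780498]
```

Call:
send_rows(series=[[-0.0014, 0.001, 0.01, 0, 1], [0, 0, 0.015, 0, 1], [0, 0, 0.015, 0, 1], [0, 0, 0.01, 0, 1], [0, 0, 0, 0, 1], [0, 0, 0, 0, 1], [0, 0, 0.008, 0, 1], [0, 0, 0.008, 0, 1], [0, 0, 0, 0, 1], [0, 0, 0, 0, 1]])

```text
clock: 31.0
eef_pos: [0.4419, -0.3265, 0.1431]
ee_rot: [0.997, 0.076, -0.0, -0.0]
wrist_force: [0.4, -0.8, -0.2]
grip_width: 0.24
finger_force: 58.7
```

```bash
python3 - <<'E'
from h import *
s=sense();T=Ro.from_quat(s["ee_rot"]).as_matrix();print((np.array([.4428,-.3253,.1013])-s["eef_pos"])@T,s["ee_rot"],s["wrist_force"])
E
```

```text
[ 0.00106465 -0.00103489  0.04183883] [ 9.97124418e-01  7.57818396e-02 -7.98864181e-05 -2.64531708e-05] [ 0.35355395 -0.76809061 -0.20128291]
```

Call:
send_rows(series=[[0.001, -0.001, 0, 0, 1], [0, 0, 0.008, 0, 1], [0, 0, 0.01, 0, 1], [0, 0, 0.01, 0, 1], [0, 0, 0.006, 0, 1], [0, 0, 0.004, 0, 1], [0, 0, 0.002, 0, 1], [0, 0, 0, 0, 1], [0, 0, 0, 0, 1], [0, 0, 0, 0, 1]])

```text
clock: 32.25
eef_pos: [0.4429, -0.3254, 0.1034]
ee_rot: [0.997, 0.076, 0.0, 0.0]
wrist_force: [-0.3, -0.0, -1.6]
grip_width: 0.243
finger_force: 58.7
```

```bash
python3 - <<'E'
from h import *
s=sense();T=Ro.from_quat(s["ee_rot"]).as_matrix();print((np.array([.4428,-.3253,.1013])-s["eef_pos"])@T,s["wrist_force"])
E
```

```text
[-1.03136214e-04 -8.40023441e-05  2.11817261e-03] [-2.61819616e-01 -1.45126500e-03 -1.57094504e+00]
```

Call:
send_rows(series=[[0, 0, 0.001, 0, 1], [0, 0, 0.0005, 0, 1], [0, 0, 0.0004, 0, 1], [0, 0, 0.0004, 0, 1], [0, 0, 0, 0, 1], [0, 0, 0, 0, 1], [0, 0, 0, 0, 1], [0, 0, 0, 0, 1], [0, 0, 0, 0, 1], [0, 0, 0, 0, 1]])

```text
clock: 33.5
eef_pos: [0.4428, -0.3253, 0.1013]
ee_rot: [0.997, 0.076, 0.0, -0.0]
wrist_force: [-1.4, 1.6, 5.2]
grip_width: 0.24
finger_force: 59.0
```

Collar seated (about 6 N of contact). Release and lift clear.

Call:
send_rows(series=[[0, 0, 0, 0, 0.3], [0, 0, 0, 0, 0.3], [0, 0, 0, 0, 0.3], [0, 0, 0, 0, 0.3], [0, 0, 0, 0, 0.3], [0, 0, -0.015, 0, 0.3], [0, 0, -0.035, 0, 0.3], [0, 0, -0.04, 0, 0.3], [0, 0, -0.04, 0, 0.3], [0, 0, -0.02, 0, 0.3]])

```text
clock: 34.75
eef_pos: [0.4433, -0.3261, 0.2544]
ee_rot: [0.997, 0.076, 0.002, 0.001]
wrist_force: [0.5, -0.4, -0.1]
grip_width: 0.699
finger_force: 0.0
```

Call:
send_rows(series=[[0, 0, 0, 0, 0.3], [0, 0, 0, 0, 0.3], [0, 0, 0, 0, 0.3], [0, 0, 0, 0, 0.3], [0, 0, 0, 0, 0.3], [0, 0, 0, 0, 0.3], [0, 0, 0, 0, 0.3], [0, 0, 0, 0, 0.3], [0, 0, 0, 0, 0.3], [0, 0, 0, 0, 0.3]])

```text
clock: 36.0
eef_pos: [0.4428, -0.3253, 0.2509]
ee_rot: [0.997, 0.076, 0.0, 0.0]
wrist_force: [-0.4, 0.6, -1.4]
grip_width: 0.701
finger_force: 0.0
```

```bash
python3 - <<'E'
from h import *
import pickle
a=pickle.load(open("w6.pkl","rb"));c=read_camera("wrist");s=sense();print(s["eef_pos"])
for n,k in (("was",a),("now",c)):
    hsv=cv2.cvtColor(np.array(k["pixels"]),cv2.COLOR_RGB2HSV)
    u,v=proj(k,(.4428,-.3252,.127),True).astype(int);x0,y0=u-30,v-30
    m=cv2.inRange(hsv[y0:v+30,x0:u+30].copy(),(20,90,130),(35,255,255))
    cs=max(cv2.findContours(m,0,2)[0],key=cv2.contourArea)
    q=np.array([onz(k,i+x0,j+y0,.127,True)[:2]*1e3 for i,j in cs[:,0]],np.float32);print(n,cv2.minEnclosingCircle(q))
ims=pickle.load(open("ims.pkl","rb"))
d=np.array(read_camera("side")["pixels"]);o=np.array(ims["side"]["pixels"])
df=np.abs(d.astype(int)-o).max(2)
for nm,(x,y,w,h) in dict(stylus=(275,260,45,70),red=(360,225,65,80),samples=(140,150,50,55),yellow=(200,155,25,25)).items(): print(nm,(df[y:y+h,x:x+w]>50).sum())
cv2.imwrite("pics/end.png",cv2.resize(d[130:340,130:430,::-1],(800,560)))
E
```

```text
[ 0.44275979 -0.32528029  0.2508903 ]
was ((442.98333740234375, -324.64398193359375), 10.545405387878418)
now ((443.2188720703125, -325.0160217285156), 10.52676773071289)
stylus 0
red 0
samples 192
yellow 0
```

```bash
python3 -c "
from workcell import finish_job; print(finish_job())"
```

```text
the job is handed in; nothing more can be done
None
```

The job is handed in at about 36 s: the green sample is on the black square (about 1 mm off centre), the tray was pushed shut, the blue button was pressed to its stop (about 14 N) and held for over half a second, and the stylus is upright in its stand; the button's spring-back was not checked in a picture.

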